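# Ready the ball spinner for polishing

### The arm

A 6-joint arm with a two-finger parallel gripper is mounted at the origin on a cart in front of the work surface, level with it; the furniture and walls round the work are solid. World frame = base frame: x ahead of the robot, y to its left, z up, the work surface at z = 0. Lengths are in mm, angles in rad, forces in N, time in s.
With the tool pointing down it reaches from about 325 to 900 mm from the base axis. Payload 3.5 kg.
Tool frame: the origin (TCP) lies on the mounting face of the last link; the fingertips stand 173 mm ahead of it and the grasp point (between the pads) lies 155 mm ahead of it; z points along the fingers, y is the line along which they close (so a half turn about z gives the same grasp; the last joint's range is limited). The gripper opens to 85 mm and grips with 20 to 120 N. Pads are 22 mm wide; open, the fingers measure 114 mm over their backs; the gripper's body (76 mm by 85 mm) begins 54 mm behind the grasp point. The pads swing forward as they close: fully open they stand 13 mm farther back than shut.
Start: joints at [-1.327, 0.276, -0.026, 1.268, 0, 1.467], TCP at [212.419, -587.793, 404.713] pointing down, gripper open.
Joint ranges: [-3.12, 3.12], [-0.85, 1.88], [-1.08, 1.24], [-1.95, 2.15], [-1.57, 1.53], [-3.14, 3.14]. Speed limits (rad/s): [2.57, 2.57, 3.14, 3.14, 3.14, 3.14].

### API

Orientations are given as a unit quaternion [x, y, z, w].
In Python, from rig import read_state, camera, calibration, r, find_in, pinpoint gives the robot as it stands.
- The arm moves only by the tool carry_out, never from a script. Its argument "targets" is a list of rows, each a list of 4 numbers: the shift along the tool's x, y, z in m, then the turn about the tool's z in rad. In form: [[tx, ty, tz, spin], ...]. A call has 1 to 8 rows; each row is the pose to reach, as a shift and turn from the pose commanded when the call began, along the tool's axes at that moment; what a row does not reach only later rows make up. A row lasts 1/10 s, in which the tool goes at most 50 mm and 8.59 degrees, less where a joint would pass 70% of its speed; a pose out of reach is approached as far as the arm can. A call with a gripper value outside its range is refused whole. "claw" is the closure, from 0 (fully open) to 1 (shut), set as the call begins (left out, the last holds). The fingers move at their own pace and stop on an object; the grip force is fixed at half the most. Time passes only in rows, so rows that repeat a pose let the fingers close. It gives the time, the measured TCP pose, the force, the opening and the grip force at its end, in the units of the state.
- read_state(): the state, without advancing time (a new reading comes with each control period).
- camera(name): name is "side" or "top"; returns the picture (400x640x3 uint8, red, green, blue); there is no depth.
- calibration(name): a dict with "K" (3x3 intrinsics, pixels), "k1" (the pictures are not rectified: a ray, as slopes to the right and down, at radius r is drawn at 1 + k1 r^2 times it, then the intrinsics apply), "extrinsics" (4x4, takes a point from world to camera coordinates). Camera axes: x right, y down, z forward; pixel columns grow to the right and rows downward; lengths in mm; the calibration is good to about 2 mm. A picture is of the moment at which its call begins. calibration takes no time and is no camera call.
- r.finish_job(): hands the job in; it is judged then, once.
Trained networks look in the newest picture that a camera, given by its name, has taken for a name from the list of things; names that differ only in an ending like _2 or _b are one class to them, and where a whole thing is asked for, a point or a joint stands for the part that bears it (a point fixed in the world has none). Each returns a list of dicts, best first, with "p" (0 to 1); they miss things now and then, are a little off and sometimes report something else, mostly with a low value. They report only what shows in the picture. A call takes as long as a camera call.
- find_in(camera, label): "at" ([column, row] in pixels, amid what is visible of it).
- pinpoint(camera, label): "at" ([column, row] in pixels: a listed point, or the origin of a listed thing).
The state is a dict: "clock": time; "q": joint angles; "joint_velocities": joint speeds; "effort": joint torques, N m; "ee_pos": TCP position; "ee_rot": TCP orientation; "contact_force": force on the tool from outside, world axes, zero at the start; "wrist_torque": the same for the moment, N m; "opening": finger opening in mm; "grasp_force": force on a finger pad.
Only numpy, scipy, OpenCV 4.12 (cv2) and the standard library are available. Lean on these libraries where they do the work, as an engineer would, in place of code of your own. Each camera call takes 0.05 s, during which the arm holds its last target. There are 200 camera calls.

### The job

I am about to polish this bowling ball, so get the spinner ready with your fingertips: first free the spindle by pushing the lock bolt's upright tab all the way towards the front of the machine, because the gears only mesh with the spindle free; then push the black-knobbed speed lever from off, past its first click (sanding), to the second stop at the other end (polishing), and leave it there. Only push, gently: do not grip or force the lever or the bolt, do not press the start button, and do not shift the loose things lying about.

Things in the scene. Friction and masses are not known exactly. Their poses are not given: they have to be found in the camera images.
- spinner: ball spinner, a fixed bench machine: grey housing 420 mm deep (its x), 300 mm wide (its y), flat steel deck 100 mm above the counter. Origin: centre of the underside; z up, -x its front (towards the robot), +y its left. Lever at the front left, spindle lock front middle; at the back a fixed ball 216 mm across, centre at (0.10, -0.03, 0.231)
- lever_pivot (a point): middle of the speed lever's hinge, which runs along the spinner's x; in the spinner's frame at (-0.145, 0.06, 0.095). It is also the centre of the grey drum, 104 mm across and 56 mm long along x, whose top is 147 mm above the counter
- speed_lever (a joint): lever angle, rad: 0 off (leans 0.45 to the spinner's left, +y), 0.45 first click (upright), 0.90 second stop (leans 0.45 to its right, -y). A sprung detent pulls it into the nearest of these three seats; about 6 N at the knob to leave one; ridges near 0.22 and 0.67, past which it snaps on by itself. Rigid stops at 0 and 0.90
- lever_knob (a point): black ball knob, 36 mm across, at the speed lever's top; this point is its centre, 115 mm from the pivot (199 mm above the counter at off and at the second stop, 210 mm when upright); it moves 50 mm sideways from seat to seat. The stalk under it is 11 mm thick, with an 18 mm collar just below the knob
- spindle_lock (a joint): travel of the lock bolt, m: 0 locked (its nose stands between two lugs under the ball), 0.024 fully drawn (rigid stop). It slides along the spinner's -x, towards its front; friction about 2.5 N; stays where it is left
- lock_tab (a point): dark upright tab on the lock bolt's front end, 32 mm wide (y), 8 mm thick (x), 108 to 154 mm above the counter. This point: mid-thickness, on the bolt's axis, 114 mm up; axes as the spinner's; locked, at x = -0.115, y = -0.03 there. Behind it (+x) runs the 12 mm bolt rod, top 120 mm up, bare for 57 mm; then guide blocks, top 128 mm up
- start_button (a joint): travel of the round black start button (26 mm across) on the spinner's front face, at (-0.21, -0.085, 0.05) in its frame, m: 0 untouched, 0.005 pressed. Not to be pressed
- pad: loose round sanding pad, 80 mm across and 8 mm thick, lying on the right front of the spinner's deck; origin at the middle of its underside
- wax: loose round wax pot, 66 mm across, 30 mm high, on the left of the deck beside the ball; origin at the middle of its underside
- slug: loose black drilled cylinder (a thumb slug), 24 mm across, 28 mm high, on the counter behind the balance scale, left of the spinner; origin at the middle of its underside
- tape: loose roll of masking tape, 98 mm across, 25 mm high, on the counter left of the spinner's back; origin at the middle of its underside
- key: loose L-shaped hex key, 101 x 31 x 5 mm, on the counter behind the balance scale; origin at the middle of its underside
- weight_8oz: loose disc weight, 46 mm across, 8 mm thick, on the foot of the balance scale (fixed, up to 222 mm high, left of the spinner: x 0.46 to 0.61, y above -0.08); origin at the middle of its underside

How it is judged (in metres and radians):
On the way, in this order (a step that is already met when the one before it is completed fails the run):
1. the spindle-lock bolt is fully drawn, the speed lever still at off (value of joint spindle_lock above 0.02 m and value of joint speed_lever below 0.15 rad), for 0.2 s.
2. the speed lever stands at its second stop (value of joint speed_lever above 0.84 rad), for 0.2 s.
At the end, for the whole second after the job is handed in: The spindle lock is drawn at least 20 of its 24 mm, the speed lever rests at its second stop (above 0.84 of 0.90 rad), the start button is out, and every loose thing is within 20 mm of where it was (value of joint spindle_lock above 0.02 m and value of joint speed_lever above 0.84 rad and value of joint start_button below 0.002 m and distance of each of pad, wax, slug, tape, key, weight_8oz from where it was at the start of the episode below 0.02 m); the robot touches nothing.
It fails at once if the speed lever left off while the spindle was still locked (value of joint speed_lever above 0.25 rad and value of joint spindle_lock below 0.018 m).
It fails at once if the start button was pressed (value of joint start_button above 0.003 m).
It fails at once if the lever was gripped or forced (more than 32 N) (contact force between the fingers and speed_lever above 32 N).
It fails at once if the lock bolt was gripped or forced (more than 32 N) (contact force between the fingers and spindle_lock above 32 N).
It fails at once if a loose thing was shifted by more than 20 mm or lifted (distance of any of pad, wax, slug, tape, key, weight_8oz from where it was at the start of the episode above 0.02 m).
It also fails if it takes over 45 s, if anything falls off the work surface, if the arm or the gripper's body presses on something with over 40 N, if the wrist force passes 120 N, or if a joint passes its speed limit or range.

## Working session

There is one attempt and no reset: what is moved stays moved. The work goes in short steps, Python scripts to look and compute and a tool call to move; the robot and the scene stay as the last step left them, time stands still between calls to the robot, and variables do not carry over. Pictures are saved under pics/ and viewed, at most 10 in all, crops included, and the job is handed in when it is done.

Besides the shell and the picture viewer there is one more tool, called after ">>>" by a JSON object that holds its "api" and its "payload", one argument or row to a line. carry_out: Moves the arm, as the interface text tells. Its arguments: {"type":"object","properties":{"targets":{"type":"array","items":{"type":"array","items":{"type":"number"}}},"claw":{"type":"number"}},"required":["targets"]}

```bash
mkdir -p pics; cat > h.py <<'E'
import numpy as np,cv2
from rig import read_state,camera,calibration,r,find_in,pinpoint
def ray(cam,px):
    c=calibration(cam);K=np.array(c["K"]);E=np.array(c["extrinsics"])
    d=np.array([(px[0]-K[0,2])/K[0,0],(px[1]-K[1,2])/K[1,1]]);u=d.copy()
    for _ in range(20): u=d/(1+c["k1"]*(u@u))
    R=E[:3,:3];t=E[:3,3]
    return -R.T@t, R.T@np.array([u[0],u[1],1])
def atz(cam,px,z):
    o,d=ray(cam,px);return o+d*(z-o[2])/d[2]
def proj(cam,P):
    c=calibration(cam);K=np.array(c["K"]);E=np.array(c["extrinsics"])
    p=E[:3,:3]@np.array(P)+E[:3,3];u=p[:2]/p[2];u=u*(1+c["k1"]*(u@u));return K[:2,:2]@u+K[:2,2]
def tri(p1,p2):
    (a,d),(b,e)=ray("side",p1),ray("top",p2)
    s=np.linalg.lstsq(np.c_[d,-e],b-a,rcond=None)[0];x,y=a+d*s[0],b+e*s[1]
    return (x+y)/2,np.linalg.norm(x-y)
E
python3 - <<'E'
from h import *
np.set_printoptions(precision=1,suppress=True)
for c in("side","top"):
    im=camera(c);cv2.imwrite(f"pics/{c}0.png",im[:,:,::-1]); print(c,ray(c,(320,200)))
P={}
Z=dict(lever_knob=199,lock_tab=114,lever_pivot=95,spinner=0,pad=100,wax=100)
for n in Z:
    for c in("side","top"):
        l=pinpoint(c,n)
        if l: P[c,n]=l[0]["at"];print(c,n,round(l[0]["p"],2),np.array(l[0]["at"]),atz(c,l[0]["at"],Z[n]))
    if("side",n)in P and("top",n)in P: print(n,tri(P["side",n],P["top",n]))
s=read_state();print({k:np.round(v,3) for k,v in s.items()})
E
```

```text
side (array([ 439. , 1099.5,  661. ]), array([ 0.1, -0.9, -0.4]))
top (array([ 421.2, -177.3,  996.4]), array([ 0.2, -0. , -1. ]))
side lever_knob 0.53 [384.8 173.8] [ 430.1 -213.9  199. ]
top lever_knob 0.76 [320.7 266.9] [ 432.9 -201.   199. ]
lever_knob (array([ 431.5, -200.9,  203.6]), np.float64(2.655449375608571))
side lock_tab 0.67 [370. 187.] [ 472.1 -334.6  114. ]
side lever_pivot 0.95 [382.4 200.8] [ 434.5 -274.7   95. ]
top lever_pivot 0.97 [341.9 267.2] [ 438.8 -255.6   95. ]
lever_pivot (array([ 436.6, -254.9,  103.2]), np.float64(4.075387960570565))
side spinner 0.68 [327.6 229.2] [ 595.  -272.6    0. ]
top spinner 0.94 [357.2 211.7] [ 595.6 -294.2    0. ]
spinner (array([ 597.6, -295.5,  -11.1]), np.float64(0.061205172666375554))
side pad 0.47 [372.1 185.1] [ 467.  -388.1  100. ]
top pad 0.9 [407.  261.3] [ 468.4 -411.   100. ]
pad (array([ 468.2, -413.5,   90.5]), np.float64(1.4920979898973827))
side wax 0.75 [316.4 213. ] [ 612.6 -164.4  100. ]
top wax 0.68 [312.1 187.7] [ 628.4 -164.4  100. ]
wax (array([ 620.2, -164.7,  101.5]), np.float64(15.475557773007358))
{'clock': np.float64(0.7), 'q': array([-1.3,  0.3, -0. ,  1.3, -0. ,  1.5]), 'joint_velocities': array([-0., -0., -0., -0., -0.,  0.]), 'effort': array([ -0. , -44.5,  29.5,   0. ,   0. ,   0. ]), 'ee_pos': array([ 212.4, -587.8,  404.8]), 'ee_rot': array([1. , 0.2, 0. , 0. ]), 'contact_force': array([ 1. ,  0.1, -1.1]), 'wrist_torque': array([-0. ,  0. , -0.1]), 'grasp_force': np.float64(0.0), 'opening': np.float64(85.832)}
```

```bash
python3 - <<'E'
import cv2
t=cv2.imread("pics/top0.png");s=cv2.imread("pics/side0.png")
cv2.imwrite("pics/t1.png",cv2.resize(t[130:330,240:500],None,fx=3,fy=3,interpolation=2))
cv2.imwrite("pics/s1.png",cv2.resize(s[90:290,230:490],None,fx=3,fy=3,interpolation=2))
E
```

```text
(no output)
```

View pics/t1.png

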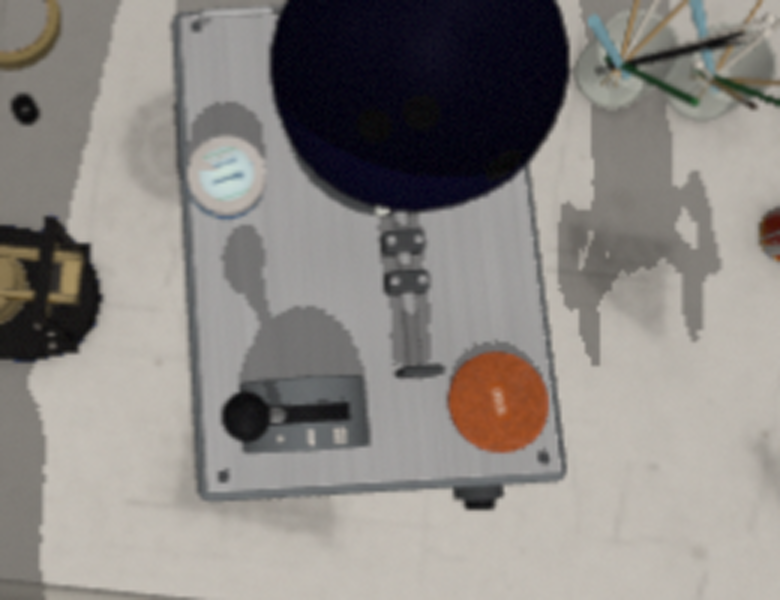

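View pics/s1.png

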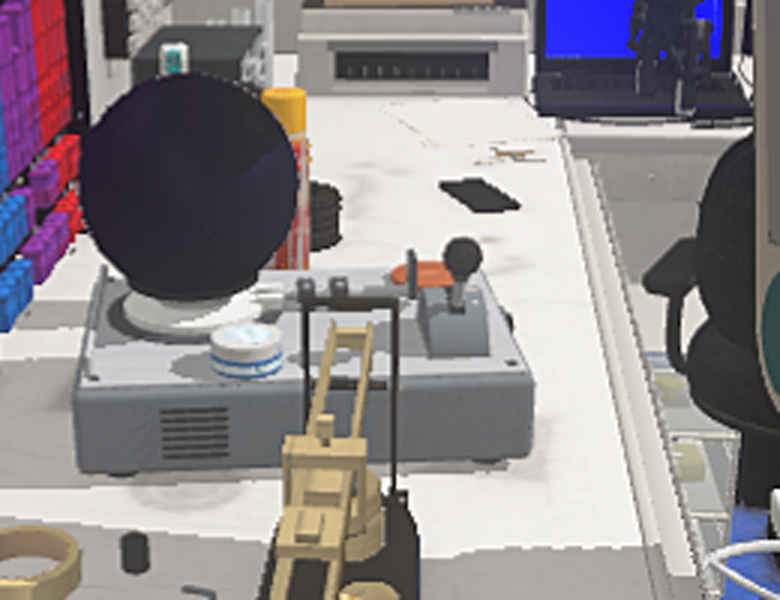

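The top crop shows the knob at about (245,416), the tab at (420,371), and the deck corners at (205,497) and (562,478). The side crop shows the tab upright at (411,273) and the knob at (463,255). There's free space behind the tab, so next I'll fit the spinner's pose.

```bash
python3 - <<'E'
from h import *
from scipy.optimize import least_squares
from scipy.spatial.transform import Rotation as Ro
np.set_printoptions(precision=1,suppress=True)
k=[-145,60+115*np.sin(.45),95+115*np.cos(.45)]
T=lambda x,y:np.array([x/3+240,y/3+130]);S=lambda x,y:np.array([x/3+230,y/3+90])
obs=[("top",k,T(245,416)),("top",[-115,-30,154],T(420,370)),("top",[-210,150,100],T(203,495)),("top",[-210,-150,100],T(563,478)),
("top",[210,150,100],T(178,13)),("side",k,S(463,257)),("side",[-115,-30,154],S(412,250)),("side",[-210,150,100],S(533,376)),("side",[210,150,100],S(76,390))]
def W(p,P): c,s=np.cos(p[2]),np.sin(p[2]);return np.array([p[0]+c*P[0]-s*P[1],p[1]+s*P[0]+c*P[1],P[2]])
f=lambda p:np.concatenate([proj(c,W(p,P))-o for c,P,o in obs])
so=least_squares(f,[596,-295,.05],loss="soft_l1",x_scale=[1,1,.01]);p=so.x
print(p[:2],round(p[2],4));print(f(p).reshape(-1,2))
s=read_state();R=Ro.from_quat(s["ee_rot"]).as_matrix();print(R.round(3),s["ee_pos"])
for n,P in dict(behind=[-83,-34,0],knob=k,tab=[-115,-30,114],left=[-145,165,0]).items():
    w=W(p,P);print(n,w,"tool shift",R.T@(w-s["ee_pos"]))
E
```

```text
[ 589.9 -291.2] 0.1426
[[-0.2 -0.7]
 [ 1.1 -1.2]
 [-2.9  2. ]
 [ 2.9  2.1]
 [-1.4 -3.3]
 [ 0.2 -0.3]
 [ 0.1  0.7]
 [ 2.2 -1.1]
 [-2.2 -0.8]]
[[ 0.9  0.3  0. ]
 [ 0.3 -0.9 -0. ]
 [-0.   0.  -1. ]] [ 212.4 -587.8  404.8]
behind [ 512.6 -336.6    0. ] tool shift [ 367.7 -134.3  404.7]
knob [ 430.7 -202.9  198.6] tool shift [ 336.1 -287.8  206.2]
tab [ 480.3 -337.2  114. ] tool shift [ 337.1 -144.7  290.7]
left [ 422.9 -148.4    0. ] tool shift [ 347.3 -341.7  404.7]
```

>>> {"api": "carry_out", "payload": {
  "targets": [
    [0.04,-0.015,0,0.05],
    [0.085,-0.031,0,0.1],
    [0.13,-0.047,0,0.15],
    [0.175,-0.064,0,0.204],
    [0.22,-0.08,0,0.204],
    [0.265,-0.097,0,0.204],
    [0.305,-0.111,0,0.204],
    [0.345,-0.126,0,0.204]
  ],
  "claw": 1
}}

```text
clock: 1.5
ee_pos: [495.4, -350.6, 404.9]
ee_rot: [0.997, 0.071, 0.0, 0.0]
contact_force: [0.8, -0.8, 0.3]
opening: 0.1
grasp_force: 0.0
```

```bash
cat >> h.py <<'E'
from scipy.spatial.transform import Rotation as Ro
p=[589.9,-291.2,.1426]
def W(P): c,s=np.cos(p[2]),np.sin(p[2]);return np.array([p[0]+c*P[0]-s*P[1],p[1]+s*P[0]+c*P[1],P[2]])
def S(w): c,s=np.cos(p[2]),np.sin(p[2]);d=np.array(w)-[p[0],p[1],0];return np.array([c*d[0]+s*d[1],-s*d[0]+c*d[1],d[2]])
def st():
    s=read_state();R=Ro.from_quat(s["ee_rot"]).as_matrix()
    print("t",s["clock"],"tip in spinner",S(np.array(s["ee_pos"])+173*R[:,2]).round(1),"yaw",np.arctan2(R[1,0],R[0,0]).round(4),"F",np.round(s["contact_force"],1),"open",s["opening"])
    return s,R
E
python3 -c "
from h import *
s,R=st();print((R.T@(W([-83,-34,303])-s['ee_pos'])).round(1))"
```

```text
t 1.5 tip in spinner [-101.9  -45.5  231.9] yaw 0.1431 F [ 0.8 -0.8  0.3] open 0.11869277761225741
[ 19.  -11.4 101.9]
```

>>> {"api": "carry_out", "payload": {
  "targets": [
    [0.019,-0.0115,0,0],
    [0.019,-0.0115,0.025,0],
    [0.019,-0.0115,0.06,0],
    [0.019,-0.0115,0.06,0]
  ]
}}

```text
clock: 1.9
ee_pos: [509.7, -336.1, 339.8]
ee_rot: [0.997, 0.072, -0.004, -0.003]
contact_force: [-0.9, 1.1, -0.8]
opening: -0.2
grasp_force: 0.0
```

```bash
python3 -c "
from h import *
s,R=st()
a=camera('side');b=camera('top')
o=np.hstack([cv2.resize(a[120:240,310:440],None,fx=3,fy=3,interpolation=2),cv2.resize(b[190:310,300:430],None,fx=3,fy=3,interpolation=2)])
cv2.imwrite('pics/a2.png',o[:,:,::-1])
for c in('side','top'):
  t=np.array(s['ee_pos'])+173*R[:,2];q=proj(c,t);q0=(310,120) if c=='side' else (300,190);print(c,((q-q0)*3).round())"
```

```text
t 1.9 tip in spinner [-87.  -31.8 166.8] yaw 0.1436 F [-0.9  1.1 -0.8] open -0.1656084405087152
side [144. 150.]
top [246. 148.]
```

View pics/a2.png

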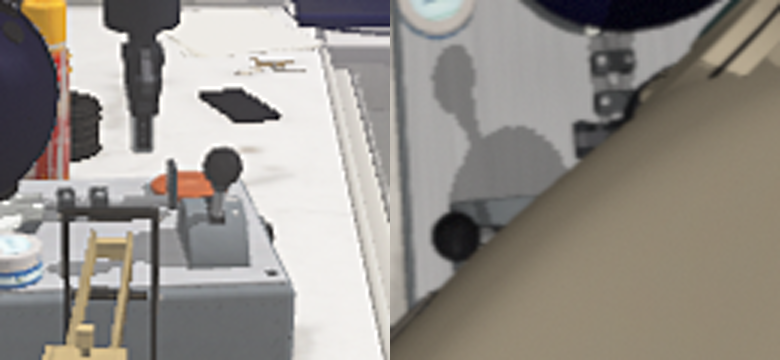

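The side crop shows the closed tip at (142,150), clearly behind the tab at (170,160–205), which agrees with the fit. I'll lower it behind the tab.

>>> {"api": "carry_out", "payload": {
  "targets": [
    [0,0,0.012,0],
    [0,0,0.024,0],
    [0,0,0.035,0],
    [0,0,0.035,0],
    [0,0,0.035,0]
  ]
}}

```text
clock: 2.5
ee_pos: [511.0, -337.9, 309.3]
ee_rot: [0.997, 0.071, -0.0, -0.0]
contact_force: [-0.2, 0.1, 0.8]
opening: -0.1
grasp_force: 0.0
```

```bash
python3 -c "
from h import *
st()"
```

```text
t 2.5 tip in spinner [-84.8 -34.9 136.3] yaw 0.1427 F [-0.2  0.1  0.8] open -0.11471987580944948
```

>>> {"api": "carry_out", "payload": {
  "targets": [
    [0,0,0.005,0],
    [-0.005,0,0.005,0],
    [-0.01,0,0.005,0],
    [-0.014,0,0.005,0],
    [-0.018,0,0.005,0],
    [-0.022,0,0.005,0],
    [-0.026,0,0.005,0],
    [-0.026,0,0.005,0]
  ]
}}

```text
clock: 3.3
ee_pos: [485.1, -341.8, 305.0]
ee_rot: [0.997, 0.071, 0.0, 0.0]
contact_force: [1.1, -0.2, -0.8]
opening: 0.1
grasp_force: 0.5
```

```bash
python3 -c "
from h import *
st()"
```

```text
t 3.3 tip in spinner [-110.9  -35.3  132. ] yaw 0.1425 F [ 1.1 -0.2 -0.8] open 0.11744926078766864
```

>>> {"api": "carry_out", "payload": {
  "targets": [
    [-0.002,0,0,0],
    [-0.004,0,0,0],
    [-0.006,0,0,0],
    [-0.008,0,0,0],
    [-0.0095,0,0,0],
    [-0.011,0,0,0],
    [-0.011,0,0,0]
  ]
}}

```text
clock: 4.0
ee_pos: [474.5, -343.4, 304.9]
ee_rot: [0.997, 0.071, -0.0, 0.0]
contact_force: [2.5, -1.3, 0.3]
opening: 0.1
grasp_force: 0.9
```

```bash
python3 -c "
from h import *
st()
a=camera('side')
cv2.imwrite('pics/a3.png',cv2.resize(a[140:220,310:430],None,fx=5,fy=5,interpolation=2)[:,:,::-1])"
```

```text
t 4.0 tip in spinner [-121.7  -35.4  131.9] yaw 0.1425 F [ 2.5 -1.3  0.3] open 0.050981914588906246
```

View pics/a3.png

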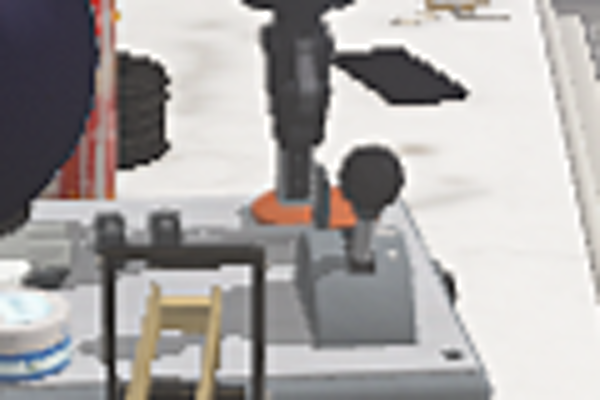

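The finger at (295,190) is against the tab at (320,195) with about 2.5 N of sliding friction, so the bolt is moving. I'll continue in 1 mm rows until the force rises.

>>> {"api": "carry_out", "payload": {
  "targets": [
    [-0.001,0,0,0],
    [-0.002,0,0,0],
    [-0.003,0,0,0],
    [-0.003,0,0,0]
  ]
}}

```text
clock: 4.45
ee_pos: [472.7, -343.7, 305.0]
ee_rot: [0.997, 0.072, 0.002, -0.0]
contact_force: [7.2, 0.6, -0.9]
opening: -0.1
grasp_force: 3.4
```

>>> {"api": "carry_out", "payload": {
  "targets": [
    [-0.001,0,0,0],
    [-0.001,0,0,0],
    [-0.001,0,0,0]
  ]
}}

```text
clock: 4.75
ee_pos: [472.3, -343.8, 305.0]
ee_rot: [0.997, 0.072, 0.003, -0.0]
contact_force: [9.8, 0.4, -3.2]
opening: 0.0
grasp_force: 4.5
```

The force jumped to 9.8 N with almost no further travel, so the bolt is at its stop. Now I'll back off and rise.

>>> {"api": "carry_out", "payload": {
  "targets": [
    [0.008,0,0,0],
    [0.012,0,-0.01,0],
    [0.012,0,-0.045,0],
    [0.012,0,-0.085,0],
    [0.008,-0.01,-0.11,0],
    [-0.005,-0.05,-0.11,0],
    [-0.018,-0.09,-0.11,0],
    [-0.018,-0.13,-0.11,0]
  ]
}}

```text
clock: 5.55
ee_pos: [432.4, -216.4, 415.1]
ee_rot: [0.998, 0.07, -0.001, -0.0]
contact_force: [-0.2, 0.1, 0.1]
opening: -0.1
grasp_force: 0.0
```

>>> {"api": "carry_out", "payload": {
  "targets": [
    [0,-0.035,0,0],
    [0,-0.07,0,0],
    [0,-0.07,0,0],
    [0,-0.07,0,0]
  ]
}}

```text
clock: 5.95
ee_pos: [424.0, -147.8, 415.1]
ee_rot: [0.997, 0.072, -0.0, 0.0]
contact_force: [0.9, -0.7, -0.2]
opening: -0.2
grasp_force: 0.0
```

```bash
python3 -c "
from h import *
st()
for c in('side','top'):
  camera(c)
  for n,z in(('lever_knob',199),('lock_tab',114)):
    l=pinpoint(c,n)
    if l: print(c,n,l[0]['p'],S(atz(c,l[0]['at'],z)).round(1))"
```

```text
t 5.95 tip in spinner [-144.   165.4  242.1] yaw 0.1442 F [ 0.9 -0.7 -0.2] open -0.20436729609671217
side lever_knob 0.48 [-150.5   82.3  199. ]
side lock_tab 0.59 [-136.5  -14.2  114. ]
top lock_tab 0.64 [-139.2  -33.   114. ]
```

The network puts the tab at x = −139 in the spinner frame, which means the bolt is drawn 24 mm. I'll lower the tip to the left of the knob and push.

>>> {"api": "carry_out", "payload": {
  "targets": [
    [0,0,0.02,0],
    [0,0,0.04,0],
    [0,0,0.055,0],
    [0,0.006,0.055,0],
    [0,0.012,0.055,0],
    [0,0.016,0.055,0],
    [0,0.018,0.055,0]
  ]
}}

```text
clock: 6.95
ee_pos: [427.6, -167.2, 360.9]
ee_rot: [0.997, 0.071, 0.001, 0.001]
contact_force: [0.2, 0.7, -0.2]
opening: -0.1
grasp_force: 0.0
```

>>> {"api": "carry_out", "payload": {
  "targets": [
    [0,0.003,0,0],
    [0,0.006,0,0],
    [0,0.009,0,0],
    [0,0.012,0,0],
    [0,0.012,0,0]
  ]
}}

```text
clock: 7.45
ee_pos: [428.6, -177.2, 360.3]
ee_rot: [0.997, 0.072, 0.001, -0.002]
contact_force: [-1.2, 6.8, 4.7]
opening: -0.1
grasp_force: 3.2
```

```bash
python3 -c "
from h import *
st()"
```

```text
t 7.45 tip in spinner [-143.2  136.4  187.3] yaw 0.1435 F [-1.2  6.8  4.7] open -0.10747580960510737
```

>>> {"api": "carry_out", "payload": {
  "targets": [
    [0,0.004,0,0],
    [0,0.008,0,0],
    [0,0.012,0,0],
    [0,0.016,0,0],
    [0,0.02,0,0],
    [0,0.024,0,0],
    [0,0.028,0,0],
    [0,0.032,0,0]
  ]
}}

```text
clock: 8.25
ee_pos: [433.2, -210.3, 359.5]
ee_rot: [0.997, 0.071, -0.0, 0.0]
contact_force: [-0.5, 0.2, -0.0]
opening: 0.1
grasp_force: 0.0
```

>>> {"api": "carry_out", "payload": {
  "targets": [
    [0,0.004,0,0],
    [0,0.008,0,0],
    [0,0.012,0,0],
    [0,0.016,0,0],
    [0,0.02,0,0],
    [0,0.024,0,0],
    [0,0.028,0,0],
    [0,0.028,0,0]
  ]
}}

```text
clock: 9.05
ee_pos: [437.2, -237.2, 360.1]
ee_rot: [0.997, 0.072, 0.0, -0.001]
contact_force: [-0.8, 5.0, 5.0]
opening: -0.0
grasp_force: 2.5
```

```bash
python3 -c "
from h import *
st()"
```

```text
t 9.05 tip in spinner [-143.4   75.6  187.1] yaw 0.1431 F [-0.8  5.   5. ] open -0.019219491303966618
```

>>> {"api": "carry_out", "payload": {
  "targets": [
    [0,0.004,0,0],
    [0,0.008,0,0],
    [0,0.012,0,0],
    [0,0.016,0,0],
    [0,0.02,0,0],
    [0,0.024,0,0],
    [0,0.024,0,0]
  ]
}}

```text
clock: 9.75
ee_pos: [440.7, -261.9, 359.7]
ee_rot: [0.997, 0.071, 0.0, 0.0]
contact_force: [-0.3, -0.0, -0.9]
opening: -0.2
grasp_force: 0.0
```

```bash
python3 -c "
from h import *
st()"
```

```text
t 9.75 tip in spinner [-143.5   50.1  186.7] yaw 0.142 F [-0.3 -0.  -0.9] open -0.22328789125170712
```

The lever snapped forward on its own and the force dropped to zero. I'll retreat to the left and up, then check.

>>> {"api": "carry_out", "payload": {
  "targets": [
    [0,-0.02,0,0],
    [0,-0.05,0,0],
    [0,-0.08,-0.02,0],
    [0,-0.11,-0.055,0],
    [-0.03,-0.11,-0.09,0],
    [-0.07,-0.11,-0.09,0],
    [-0.1,-0.11,-0.09,0],
    [-0.1,-0.11,-0.09,0]
  ]
}}

```text
clock: 10.55
ee_pos: [323.0, -165.0, 449.7]
ee_rot: [0.998, 0.071, -0.0, -0.0]
contact_force: [0.2, -0.5, 0.1]
opening: 0.2
grasp_force: 0.0
```

```bash
python3 -c "
from h import *
st()
a=camera('side');b=camera('top')
for c in('side','top'):
  for n,z in(('lever_knob',199),('lock_tab',114),('pad',100),('wax',100)):
    l=pinpoint(c,n)
    if l: print(c,n,l[0]['p'],S(atz(c,l[0]['at'],z)).round(1))
o=np.hstack([cv2.resize(a[120:240,310:440],None,fx=3,fy=3,interpolation=2),cv2.resize(b[190:310,300:430],None,fx=3,fy=3,interpolation=2)])
cv2.imwrite('pics/a4.png',o[:,:,::-1])"
```

```text
t 10.55 tip in spinner [-246.4  162.9  276.7] yaw 0.1414 F [ 0.2 -0.5  0.1] open 0.15924417974528005
side lever_knob 0.69 [-106.7  168.5  199. ]
side pad 0.46 [-139.3  -97.7  100. ]
side wax 0.65 [ 48.6 117.6 100. ]
top lever_knob 0.55 [-141.7    9.8  199. ]
top lock_tab 0.59 [-141.5  -31.4  114. ]
top pad 0.58 [-143.6  -87.2  100. ]
top wax 0.82 [ 53.9 121.4 100. ]
```

View pics/a4.png

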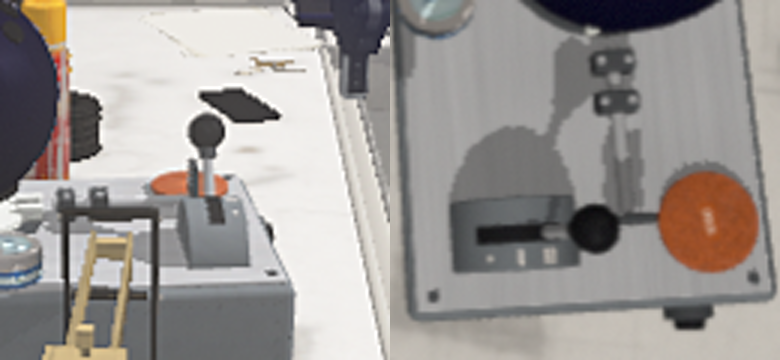

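In the top view the knob at (595,228) measures y = 9.8 mm, against 10 mm expected at the second stop. The tab beside it at (640,218) is fully drawn, the pad and wax haven't moved, and the arm is clear. I'm handing in the job.

```bash
python3 -c "
from h import *
print(r.finish_job())"
```

```text
the job is handed in; nothing more can be done
None
```

The job is handed in (no verdict came back): the spindle lock is fully drawn and the speed lever is at the second stop (polishing); the start button was not touched, and the pad and wax had not moved when I checked.

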